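Draw the strainer candle out of the in-line water strainer

TASK

Service the water strainer: unscrew the knurled lock screw on its collar all the way to its stop, then draw the long strainer candle straight out through the drip channel, hand over hand, until it is clear of the housing. Lay it down flat in the drain tray, keeping it about level and not dropping it, clear of the box that drains there, and leave the box, the flask and the clear bottle where they stand.

Things in the scene. Friction and masses are not known exactly. Their poses are not given: they have to be found in the camera images.
- stand: Water strainer on its bench stand, fixed. Origin on the table under the housing's mouth; +x is the way the candle comes out, z up. Steel tube housing (collar 44 mm diameter at the mouth) along x from -266 mm to 0. Two hose tails stick out to y = +71 mm at x = -105 and -215 mm. Base rail 60 mm wide, top 14 mm above the table, x = -255 to 180 mm.
- bore_mouth (a point): Centre of the housing's mouth, on the bore axis: stand x = 0, y = 0, 105 mm above the table. The bore is 25 mm wide and runs along the stand's x.
- channel_mouth (a point): On the bore axis where the U-shaped drip channel begins with a small flare, 125 mm beyond the mouth (stand x = 125 mm; the channel ends at 250 mm). The candle slides into it. Open at the top, 30 mm wide inside, 46 mm over its lips, floor 91 mm, lips 112 mm above the table. Fingers round the candle cannot pass along it: hold the candle in the free gap between bore mouth and channel mouth.
- lock_screw (a joint): Turn of the knurled lock screw, rad. 0 = screwed in, grows counter-clockwise seen from above (unscrewing), stop at 4.8. It starts between 0 and 0.6. It rises 9 mm a turn, needs about 0.05 N m, stays where it is left and is captive (does not come off). Its tip sits in a groove of the candle and locks it; it counts as fully out from 4.2.
- lock_grip (a point): Centre of the lock screw's knurled round knob (29 mm diameter, 19 mm high), on the screw's upright axis, 38 mm behind the mouth (stand x = -38 mm); about 150 mm above the table when screwed in. The collar's top lies 23 mm below it.
- candle: The strainer candle: a straight steel rod with a fine mesh over its rear half, 280 mm long, 22 mm diameter, 0.2 to 0.4 kg. Origin at its middle, which is also its centre of mass; +x along the rod to its head end. At the start it lies in the bore with play of 1.5 mm all round (axis about 103 mm above the table), its head sticking 56 mm out of the mouth; it is out when its tail is past the mouth.
- candle_head (a point): Centre of the candle's head end face, at candle x = +140 mm.
- candle_tail (a point): Centre of the candle's tail end face (mesh end), at candle x = -140 mm.
- drain_tray: Shallow pale tray, 290 x 380 x 19 mm, fixed. Origin under its centre, z up; long side along its y. Floor 2 mm above the table, flat to 120 mm (x) and 165 mm (y) from the centre; walls inside at 130 and 176 mm, 18 mm high.
- drain_box: Translucent plastic box upside down on the tray floor, 99 x 92 x 62 mm (x, y, z), light. Origin under its centre. To be left alone.
- flask: Metal flask standing on the table, 63 mm diameter, 148 mm tall, origin under its centre. To be left alone.
- clear_bottle: Clear plastic bottle standing on the table, 62 mm diameter, 214 mm tall, light, origin under its centre. To be left alone.

How it is judged:
On the way, in this order (a step that is already met when the one before it is completed fails the run):
1. the lock screw is unscrewed to its stop (4.2 rad or more) (value of joint lock_screw above 4.2 rad), for 0.1 s.
2. the candle is drawn out: its tail is past the mouth while its axis still points along the bore (x of candle_tail in the frame of stand between 0.003 and 0.12 m and angle between the x axis of candle and the x axis of stand, either way round below 0.25 rad).
At the end, for the whole second after the job is handed in: The candle lies still and flat on the floor of the drain tray (the centres of both its end faces inside the walls and less than 20 mm above the table), not touching the box, released; the lock screw is still unscrewed (4.2 rad or more) (z of each of candle_head, candle_tail in the frame of drain_tray below 0.02 m and x of candle_head in the frame of drain_tray between -0.13 and 0.13 m and x of candle_tail in the frame of drain_tray between -0.13 and 0.13 m and y of candle_head in the frame of drain_tray between -0.178 and 0.178 m and y of candle_tail in the frame of drain_tray between -0.178 and 0.178 m and contact force between candle and drain_box below 0.05 N and linear speed of candle below 0.02 m/s and value of joint lock_screw above 4.2 rad).
It fails at once if the candle is tilted more than about 17 degrees from level (angle between candle's own x axis and vertical below 1.27 rad or angle between candle's own x axis and vertical above 1.87 rad).
It fails at once if the candle is dropped (falls free by more than about 25 mm) (linear speed of candle above 0.7 m/s and contact force between the fingers and candle below 0.1 N).
It fails at once if the draining box is pushed by more than 20 mm (distance of drain_box from where it was at the start of the episode above 0.02 m).
It fails at once if the flask is pushed by more than 20 mm or tipped (distance of flask from where it was at the start of the episode above 0.02 m or angle between flask's own z axis and vertical above 0.3 rad).
It fails at once if the clear bottle is pushed by more than 20 mm or tipped (distance of clear_bottle from where it was at the start of the episode above 0.02 m or angle between clear_bottle's own z axis and vertical above 0.3 rad).
It also fails if it takes over 67 s, if anything falls off the work surface, if the arm or the gripper's body presses on something with over 40 N, if the wrist force passes 120 N, or if a joint passes its speed limit or range.

ROBOT

A 7-joint arm with a two-finger parallel gripper is mounted at the origin on the work surface; the furniture and walls round the work are solid. World frame = base frame: x ahead of the robot, y to its left, z up, the work surface at z = 0. Lengths are in m, angles in rad, forces in N, time in s.
With the tool pointing down it reaches from about 0.4 to 0.85 m from the base axis. Payload 10.4 kg.
Tool frame: the origin (TCP) lies between the finger pads; the fingertips stand ahead of it and the grasp point (between the pads) lies 5 mm behind it (manip.tip_extent is the z of the fingertips in the tool frame, in m); z points along the fingers, y is the line along which they close (so a half turn about z gives the same grasp; the last joint's range is limited). The gripper opens to 85 mm and grips with 20 to 120 N. Pads are 22 mm wide; open, the fingers measure 114 mm over their backs; the gripper's body (76 mm by 85 mm) begins 54 mm behind the grasp point. The pads swing forward as they close: fully open they stand 13 mm farther back than shut.
Start: joints at [-1.168, 0.332, -0.065, 1.46, 0.022, 1.35, -0.088], TCP at [0.258, 0.569, 0.245] pointing down, gripper open.
Joint ranges: [-2.6, 2.6], [-0.5, 2.12], [-1.47, 1.34], [0.16, 2.42], [-1.27, 4.41], [0.06, 2.06], [-2.6, 2.6]. Speed limits (rad/s): [2.22, 2.22, 2.79, 2.79, 3.14, 3.14, 3.14].

INTERFACE

Orientations are given as a unit quaternion [x, y, z, w].
In Python, from workcell import status, viewer, manip gives the robot as it stands.
- The arm moves only by the tool play_rows, never from a script. Its argument "plan" is one flat list of numbers, 7 for each row, row after row: the turn, a rotation vector about the tool's x, y, z in degrees, then the shift along the tool's x, y, z in m, then the opening, from 0 (shut) to 1 (fully open). In form: [ax, ay, az, dx, dy, dz, grip, ax, ay, az, dx, dy, dz, grip, ...]. A call has 1 to 20 rows; each row is the pose to reach, as a shift and turn from the pose commanded when the call began, along the tool's axes at that moment; what a row does not reach only later rows make up. A row lasts 1/8 s, in which the tool goes at most 62.5 mm and 10.7 degrees, less where a joint would pass 70% of its speed; a pose out of reach is approached as far as the arm can. A call with a gripper value outside its range is refused whole. The fingers move at their own pace and stop on an object; "squeeze" is the grip in N (left out, the last holds). Time passes only in rows, so rows that repeat a pose let the fingers close. It gives the time, the measured TCP pose, the force, the opening and the grip force at its end, in the units of the state.
- status.get_obs(): the state, without advancing time (a new reading comes with each control period).
- viewer.camera(name): name is "side" or "top" or "wrist"; returns the picture (420x560x3 uint8, red, green, blue); there is no depth.
- viewer.camera_model(name): a dict with "fx", "fy", "cx", "cy" (pixels), "D" ([k1, k2, p1, p2, k3] as OpenCV has them; the pictures are not rectified), "R" (3x3) and "t" (3): a world point X has camera coordinates R X + t. Camera axes: x right, y down, z forward; pixel columns grow to the right and rows downward; lengths in m; the calibration is good to about 2 mm. A picture is of the moment at which its call begins: read the wrist's pose just before it. camera_model takes no time and is no camera call; for the wrist camera it gives the pose at the moment of the call.
- manip.hand_in(): hands the job in; it is judged then, once.
The state is a dict: "clock": time; "joint_pos": joint angles; "joint_velocities": joint speeds; "tau": joint torques, N m; "position": TCP position; "ee_rot": TCP orientation; "ft_force": force on the tool from outside, world axes, zero at the start; "torque": the same for the moment, N m; "grip_width": opening from 0.0 (shut) to 1.0 (fully open); "grasp_force": force on a finger pad.
Only numpy, scipy, OpenCV 4.12 (cv2) and the standard library are available. Lean on these libraries where they do the work, as an engineer would, in place of code of your own. Each camera call takes 0.05 s, during which the arm holds its last target. There are 200 camera calls.

## Working session

There is one attempt and no reset: what is moved stays moved. The work goes in short steps, Python scripts to look and compute and a tool call to move; the robot and the scene stay as the last step left them, time stands still between calls to the robot, and variables do not carry over. Pictures are saved under pics/ and viewed, at most 10 in all, crops included, and the job is handed in when it is done.

Besides the shell and the picture viewer there is one more tool, called as name(argument=value, ...) on one line, values as JSON. play_rows: Moves the arm, as the interface text tells. Its arguments: {"type":"object","properties":{"plan":{"type":"array","items":{"type":"number"}},"squeeze":{"type":"number"}},"required":["plan"]}

```bash
mkdir -p pics; ls; python3 - <<'E'
from workcell import status, viewer, manip
import cv2,numpy as np
o=status.get_obs();print({k:np.round(v,3).tolist() for k,v in o.items()},manip.tip_extent)
for n in ("top","side"):
    cv2.imwrite(f"pics/{n}0.png",viewer.camera(n)[:,:,::-1]);print(n,viewer.camera_model(n))
E
```

```text
pics
{'clock': 0.0, 'joint_pos': [-1.168, 0.333, -0.065, 1.461, 0.022, 1.35, -0.088], 'joint_velocities': [-0.0, 0.001, 0.002, -0.002, -0.001, 0.0, -0.001], 'tau': [-0.0, -62.544, 0.049, -39.16, 0.016, 0.01, 0.0], 'position': [0.258, 0.569, 0.245], 'ee_rot': [0.211, 0.977, -0.001, -0.0], 'ft_force': [0.912, -0.307, 0.265], 'torque': [-0.02, -0.018, -0.031], 'grasp_force': 0.0, 'grip_width': 1.001} 0.014
top {'fx': 451.26500366587453, 'fy': 451.26500366587453, 'cx': 274.405139170619, 'cy': 200.8270138459337, 'D': array([0.04194573, 0.        , 0.        , 0.        , 0.        ]), 'R': array([[-0.01931866, -0.99959879, -0.02071369],
       [-0.98283902,  0.02278796, -0.18305236],
       [ 0.18345094,  0.01682189, -0.98288493]]), 't': array([0.02491519, 0.53167068, 1.34228005])}
side {'fx': 485.0681391812355, 'fy': 485.0681391812355, 'cx': 292.3592533983911, 'cy': 210.73371702636905, 'D': array([-0.03884689,  0.        ,  0.        ,  0.        ,  0.        ]), 'R': array([[-0.82163388, -0.56973289,  0.01794979],
       [-0.25135978,  0.33387325, -0.90848606],
       [ 0.51160143, -0.75095478, -0.41752951]]), 't': array([0.43026155, 0.23791128, 1.44331455])}
```

View pics/top0.png

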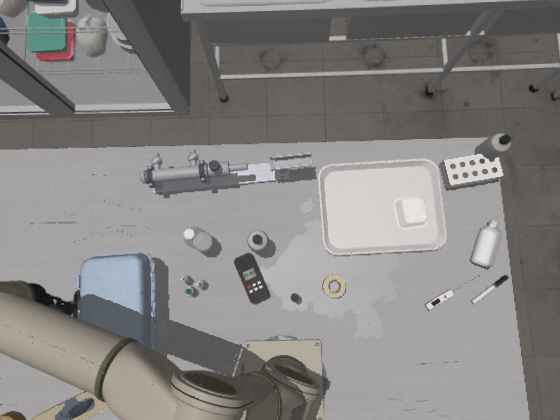

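View pics/side0.png

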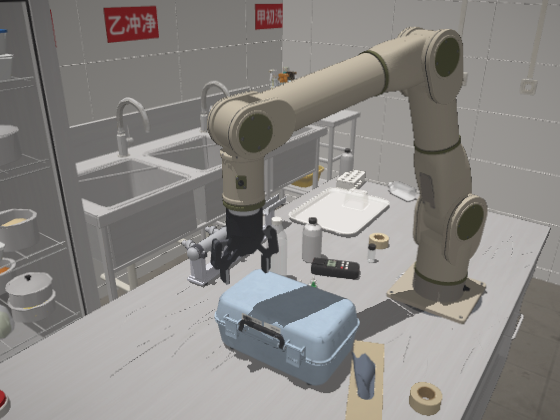

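```bash
python3 - <<'E'
import cv2
a=cv2.imread("pics/top0.png")
b=cv2.resize(a[140:265,135:335],None,fx=4,fy=4,interpolation=cv2.INTER_CUBIC)
cv2.imwrite("pics/c1.png",b)
E
```

```text
(no output)
```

View pics/c1.png

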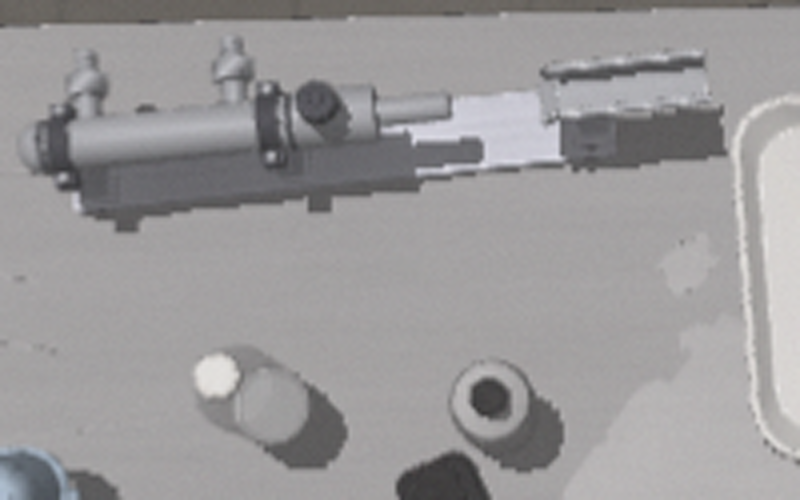

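```bash
cat > h.py <<'E'
import cv2,numpy as np
from workcell import status,viewer,manip
from scipy.spatial.transform import Rotation as Ro
def ray(m,uv,z):
    K=np.array([[m['fx'],0,m['cx']],[0,m['fy'],m['cy']],[0,0,1]])
    p=cv2.undistortPoints(np.array([[uv]],float),K,np.array(m['D']))[0,0]
    R=np.array(m['R']);t=np.array(m['t']);d=R.T@[p[0],p[1],1];c=-R.T@t
    return c+d*(z-c[2])/d[2]
def proj(m,X):
    K=np.array([[m['fx'],0,m['cx']],[0,m['fy'],m['cy']],[0,0,1]])
    return cv2.projectPoints(np.array(X,float).reshape(-1,1,3),cv2.Rodrigues(np.array(m['R']))[0],np.array(m['t']),K,np.array(m['D']))[0][:,0]
def save(n,f):
    m=viewer.camera_model(n);im=viewer.camera(n);cv2.imwrite(f,im[:,:,::-1]);return m,im
E
python3 - <<'E'
from h import *
m=viewer.camera_model("top")
c=lambda x,y:((x-1.5)/4+135,(y-1.5)/4+140)
for n,x,y,z in [("knobtop",317,101,.160),("headtop",450,106,.110),("mouthtop",376,104,.12),("mouth_upper",374,88,.105),("mouth_lower",376,137,.105),("rearcap",70,145,.105),("chUL",543,67,.112),("chUR",704,54,.112),("chLR",718,105,.112),("chLL",560,118,.112),
 ("flasktop",490,397,.148),("bottletop",217,376,.214),("bottlebase",272,405,.03)]:
    print(n,ray(m,c(x,y),z).round(4))
for n,u,v,z in [("trayTL",319,167,.019),("trayTR",438,160,.019),("trayBR",446,245,.019),("trayBL",327,254,.019),("box",413,210,.05)]: print(n,ray(m,(u,v),z).round(4))
E
```

```text
knobtop [0.6209 0.1841 0.16  ]
headtop [0.6283 0.0922 0.11  ]
mouthtop [0.6284 0.1464 0.12  ]
mouth_upper [0.645  0.1497 0.105 ]
mouth_lower [0.607  0.1482 0.105 ]
rearcap [0.6062 0.3776 0.105 ]
chUL [0.6561 0.022  0.112 ]
chUR [ 0.6631 -0.0987  0.112 ]
chLR [ 0.6235 -0.1078  0.112 ]
chLL [0.6165 0.01   0.112 ]
flasktop [0.4057 0.0627 0.148 ]
bottletop [0.4172 0.2419 0.214 ]
bottlebase [0.4153 0.2376 0.03  ]
trayTL [ 0.6441 -0.1301  0.019 ]
trayTR [ 0.6571 -0.5058  0.019 ]
trayBR [ 0.3885 -0.507   0.019 ]
trayBL [ 0.3678 -0.1443  0.019 ]
box [ 0.4938 -0.407   0.05  ]
```

play_rows(plan=[0,0,30,-0.12,-0.05,-0.055,1,0,0,60,-0.3,-0.12,-0.055,1,0,0,100,-0.49,-0.2,-0.055,1,0,0,100,-0.49,-0.2,-0.055,1,0,0,100,-0.49,-0.2,-0.055,1,0,0,100,-0.49,-0.2,-0.055,1,0,0,100,-0.49,-0.2,-0.055,1,0,0,100,-0.49,-0.2,-0.055,1,0,0,100,-0.49,-0.2,-0.055,1,0,0,100,-0.49,-0.2,-0.055,1,0,0,100,-0.49,-0.2,-0.055,1,0,0,100,-0.49,-0.2,-0.055,1,0,0,100,-0.49,-0.2,-0.055,1,0,0,100,-0.49,-0.2,-0.055,0.7])

```text
clock: 1.85
position: [0.6216, 0.185, 0.3004]
ee_rot: [0.884, 0.467, 0.0, -0.0]
ft_force: [-0.4, 0.5, -0.6]
grip_width: 0.816
grasp_force: 0.0
```

```bash
python3 - <<'E'
from h import *
o=status.get_obs();print(o['clock'],np.round(o['joint_pos'],3),o['position'],Ro.from_quat(o['ee_rot']).as_matrix().round(3),manip.tip_extent)
m,im=save("wrist","pics/w1.png");print({k:np.round(v,3).tolist() for k,v in m.items()})
E
```

```text
1.85 [-0.678  0.379  0.439  1.327 -0.159  1.47  -0.849] [0.62161195 0.18497025 0.30041111] [[ 0.564  0.826  0.   ]
 [ 0.826 -0.564  0.   ]
 [ 0.    -0.    -1.   ]] 0.014
{'fx': 356.617, 'fy': 356.617, 'cx': 278.122, 'cy': 212.909, 'D': [-0.083, 0.0, 0.0, 0.0, 0.0], 'R': [[0.826, -0.564, -0.001], [-0.538, -0.788, 0.299], [-0.17, -0.247, -0.954]], 't': [-0.409, 0.424, 0.584]}
```

View pics/w1.png

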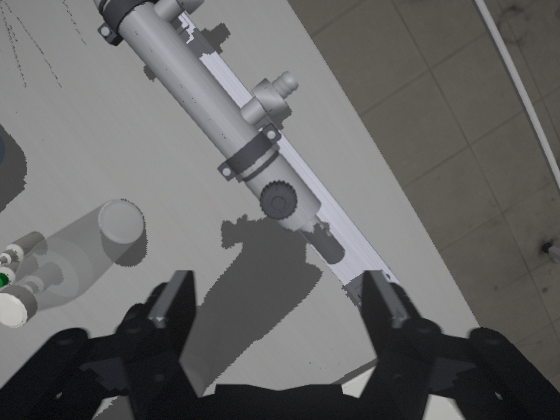

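```bash
python3 - <<'E'
from h import *
m=viewer.camera_model("wrist")
im=cv2.imread("pics/w1.png")
print("knob",[ray(m,p,.160).round(4) for p in [(279,199),(277,202)]])
print("collar edge L,R",ray(m,(294,231),.105),ray(m,(321,205),.105))
print("head",ray(m,(333,257),.105),"head top corner",ray(m,(344,240),.105))
print("rear clamp ctr",ray(m,(128,8),.125))
print("clamp2 near L,R",ray(m,(226,172),.107),ray(m,(274,135),.107))
print("bottle base",ray(m,(122,222),.0))
E
```

```text
knob [array([0.6236, 0.1872, 0.16  ]), array([0.621, 0.186, 0.16 ])]
collar edge L,R [0.60920175 0.14005644 0.105     ] [0.64485675 0.14748287 0.105     ]
head [0.6260262  0.09514411 0.105     ] head top corner [0.64448172 0.10453926 0.105     ]
rear clamp ctr [0.6081436  0.37584363 0.125     ]
clamp2 near L,R [0.58990288 0.22385629 0.107     ] [0.64517084 0.22651277 0.107     ]
bottle base [0.41434384 0.24047402 0.        ]
```

play_rows(plan=[0,0,20,0,0,0.02,0.6,0,0,50,0,0,0.06,0.6,0,0,92,0,0,0.08,0.6,0,0,92,0,0,0.08,0.6,0,0,92,0,0,0.08,0.6,0,0,92,0,0,0.08,0.6,0,0,92,0,0,0.08,0.6,0,0,92,0,0,0.08,0.6,0,0,92,0,0,0.08,0.6,0,0,92,0,0,0.08,0.6,0,0,92,0,0,0.1,0.6,0,0,92,0,0,0.12,0.6,0,0,92,0,0,0.144,0.6,0,0,92,0,0,0.144,0.6])

```text
clock: 3.65
position: [0.6202, 0.1844, 0.1533]
ee_rot: [0.95, -0.312, -0.002, 0.002]
ft_force: [-0.9, -0.5, 1.4]
grip_width: 0.601
grasp_force: 0.0
```

```bash
python3 - <<'E'
from h import *
o=status.get_obs();print(o['clock'],np.round(o['joint_pos'],3),o['position'],Ro.from_quat(o['ee_rot']).as_matrix().round(3),manip.tip_extent)
m,im=save("wrist","pics/w2.png")
E
```

```text
3.65 [-0.858  0.515  0.682  1.538 -0.338  1.214 -2.324] [0.62021459 0.18435876 0.1533085 ] [[ 0.805 -0.593 -0.004]
 [-0.593 -0.805 -0.002]
 [-0.002  0.004 -1.   ]] 0.014
```

View pics/w2.png

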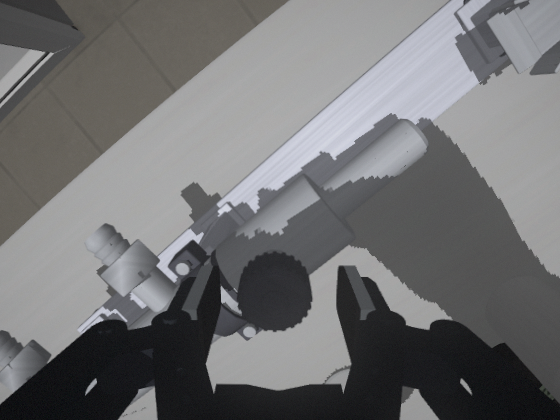

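```bash
python3 - <<'E'
from h import *
m=viewer.camera_model("wrist");o=status.get_obs();R=Ro.from_quat(o['ee_rot']).as_matrix()
for z in (.158,.160,.162):
    X=ray(m,(275,290),z);print(X,R.T@(X-o['position']))
print(proj(m,[o['position']+R@[0,0,-.005-.005]]))
E
```

```text
[0.62519814 0.18258641 0.158     ] [ 0.00440503 -0.00093557 -0.00300522]
[0.62610993 0.18189941 0.16      ] [ 0.00554429 -0.00091896 -0.00500651]
[0.62702173 0.1812124  0.162     ] [ 0.00668355 -0.00090235 -0.0070078 ]
[[277.33625114 309.21936527]]
```

play_rows(plan=[0,0,0,0.004,-0.001,0.004,0.6,0,0,0,0.004,-0.001,0.004,0.6,0,0,0,0.004,-0.001,0.004,0,0,0,0,0.004,-0.001,0.004,0,0,0,0,0.004,-0.001,0.004,0,0,0,0,0.004,-0.001,0.004,0,0,0,0,0.004,-0.001,0.004,0], squeeze=40)

```text
clock: 4.58
position: [0.6256, 0.1827, 0.1529]
ee_rot: [0.95, -0.312, 0.0, 0.0]
ft_force: [-3.4, -1.8, 5.8]
grip_width: 0.32
grasp_force: 39.2
```

play_rows(plan=[0,0,-10,0,0,-0.0003,0,0,0,-20,0,0,-0.0005,0,0,0,-30,0,0,-0.0008,0,0,0,-40,0,0,-0.001,0,0,0,-50,0,0,-0.0013,0,0,0,-60,0,0,-0.0015,0,0,0,-70,0,0,-0.0018,0,0,0,-80,0,0,-0.002,0,0,0,-90,0,0,-0.0023,0,0,0,-100,0,0,-0.0025,0,0,0,-110,0,0,-0.0028,0,0,0,-120,0,0,-0.003,0,0,0,-130,0,0,-0.0033,0,0,0,-140,0,0,-0.0035,0,0,0,-140,0,0,-0.0035,0])

```text
clock: 6.45
position: [0.6215, 0.1888, 0.1561]
ee_rot: [0.615, 0.788, 0.0, -0.005]
ft_force: [-20.0, 11.0, 11.8]
grip_width: 0.323
grasp_force: 40.4
```

```bash
python3 - <<'E'
from h import *
o=status.get_obs();R=Ro.from_quat(o['ee_rot']).as_matrix();print(o['clock'],np.round(o['joint_pos'],3),np.round(o['torque'],2),R.round(3),np.degrees(np.arctan2(R[1,1],R[0,1])))
E
```

```text
6.45 [-0.52   0.449  0.211  1.507 -0.106  1.202 -0.044] [2.21 4.6  0.02] [[-0.243  0.97  -0.007]
 [ 0.97   0.243  0.006]
 [ 0.008 -0.006 -1.   ]] 14.060974287847953
```

play_rows(plan=[0,0,0,0.006,-0.0025,0,0,0,0,0,0.006,-0.0025,0,0,0,0,-10,0.006,-0.0025,-0.0003,0,0,0,-20,0.006,-0.0025,-0.0005,0,0,0,-30,0.006,-0.0025,-0.0008,0,0,0,-40,0.006,-0.0025,-0.001,0,0,0,-50,0.006,-0.0025,-0.0013,0,0,0,-60,0.006,-0.0025,-0.0015,0,0,0,-70,0.006,-0.0025,-0.0018,0,0,0,-80,0.006,-0.0025,-0.002,0,0,0,-90,0.006,-0.0025,-0.0023,0,0,0,-100,0.006,-0.0025,-0.0025,0,0,0,-110,0.006,-0.0025,-0.0028,0,0,0,-120,0.006,-0.0025,-0.003,0,0,0,-120,0.006,-0.0025,-0.003,0])

```text
clock: 8.32
position: [0.6199, 0.1836, 0.1589]
ee_rot: [-0.371, 0.929, -0.002, -0.004]
ft_force: [-17.1, -15.1, 14.4]
grip_width: 0.322
grasp_force: 40.6
```

```bash
python3 - <<'E'
from h import *
o=status.get_obs();R=Ro.from_quat(o['ee_rot']).as_matrix();print(o['clock'],np.round(o['joint_pos'],3),np.round(o['torque'],2),np.degrees(np.arctan2(R[1,1],R[0,1])))
E
```

```text
8.325 [-0.257  0.443 -0.137  1.495  0.066  1.215  1.926] [-3.31  3.64 -0.16] 133.5246814189717
```

play_rows(plan=[0,0,-8,0.004,-0.001,0,0,0,0,-16,0.004,-0.001,0,0,0,0,-24,0.004,-0.001,0,0,0,0,-24,0.004,-0.001,0,0])

```text
clock: 8.82
position: [0.6212, 0.1847, 0.1595]
ee_rot: [-0.557, 0.831, -0.001, 0.002]
ft_force: [6.0, 1.1, 0.9]
grip_width: 0.32
grasp_force: 39.8
```

```bash
python3 - <<'E'
from h import *
o=status.get_obs();R=Ro.from_quat(o['ee_rot']).as_matrix();print(o['clock'],np.round(o['joint_pos'],3),np.round(o['torque'],2),np.degrees(np.arctan2(R[1,1],R[0,1])))
E
```

```text
8.825 [-0.202  0.444 -0.209  1.497  0.096  1.207  2.326] [ 0.15 -1.22 -0.36] 157.63749732118995
```

play_rows(plan=[0,0,0,0,0,0,0.7,0,0,0,0,0,0,0.7,0,0,0,0,0,-0.03,0.7,0,0,0,0,0,-0.06,0.7,0,0,153,0.065,-0.034,-0.06,0.7,0,0,153,0.065,-0.034,-0.06,0.7,0,0,153,0.065,-0.034,-0.06,0.7,0,0,153,0.065,-0.034,-0.06,0.7,0,0,153,0.065,-0.034,-0.06,0.7,0,0,153,0.065,-0.034,-0.06,0.7,0,0,153,0.065,-0.034,-0.06,0.7,0,0,153,0.065,-0.034,-0.06,0.7,0,0,153,0.065,-0.034,-0.06,0.7,0,0,153,0.065,-0.034,-0.06,0.7,0,0,153,0.065,-0.034,-0.06,0.7,0,0,153,0.065,-0.034,-0.06,0.7,0,0,153,0.065,-0.034,-0.06,0.7,0,0,153,0.065,-0.034,-0.06,0.7,0,0,153,0.065,-0.034,-0.06,0.7,0,0,153,0.065,-0.034,-0.06,0.7])

```text
clock: 11.32
position: [0.626, 0.1121, 0.2187]
ee_rot: [0.678, 0.735, -0.0, -0.0]
ft_force: [0.6, 0.7, 0.3]
grip_width: 0.703
grasp_force: 0.0
```

```bash
python3 - <<'E'
from h import *
o=status.get_obs();R=Ro.from_quat(o['ee_rot']).as_matrix();print(o['clock'],np.round(o['joint_pos'],3),o['position'],np.degrees(np.arctan2(R[1,1],R[0,1])))
m,im=save("wrist","pics/w3.png")
E
```

```text
11.325 [-0.41   0.37   0.21   1.478 -0.078  1.302 -0.112] [0.62602265 0.11212759 0.21867434] 4.653642593175701
```

View pics/w3.png

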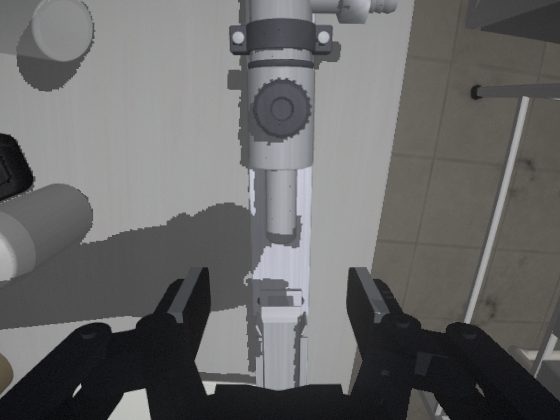

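```bash
python3 - <<'E'
from h import *
m=viewer.camera_model("wrist")
for n,u,v,z in [("rear",281,178,.103),("head",281,236,.103),("mouth",280,168,.105),("knob",281,108,.167),("chL",262,312,.112),("chR",304,312,.112),("clamp",281,40,.105)]: print(n,ray(m,(u,v),z).round(4))
E
```

```text
rear [0.6255 0.1373 0.103 ]
head [0.6291 0.0941 0.103 ]
mouth [0.6241 0.1446 0.105 ]
knob [0.621  0.1854 0.167 ]
chL [0.6196 0.0344 0.112 ]
chR [0.6516 0.037  0.112 ]
clamp [0.6179 0.2262 0.105 ]
```

play_rows(plan=[0,0,0,0,0.0025,0.05,0.7,0,0,0,0,0.0025,0.1,0.7,0,0,0,0,0.0025,0.119,0.7,0,0,0,0,0.0025,0.119,0.7,0,0,0,0,0.0025,0.119,0,0,0,0,0,0.0025,0.119,0,0,0,0,0,0.0025,0.119,0,0,0,0,0,0.0025,0.119,0,0,0,0,0,0.0025,0.119,0], squeeze=40)

```text
clock: 12.5
position: [0.6296, 0.1122, 0.1016]
ee_rot: [0.678, 0.735, 0.001, 0.001]
ft_force: [-1.6, 0.0, 6.3]
grip_width: 0.242
grasp_force: 38.8
```

play_rows(plan=[0,0,0,-0.01,0,0,0,0,0,0,-0.02,0,0,0,0,0,0,-0.032,0,0,0,0,0,0,-0.044,0,0,0,0,0,0,-0.056,0,0,0,0,0,0,-0.068,0,0,0,0,0,0,-0.068,0,0,0])

```text
clock: 13.38
position: [0.6342, 0.0412, 0.0997]
ee_rot: [0.679, 0.734, -0.001, 0.001]
ft_force: [0.7, -3.6, 1.9]
grip_width: 0.243
grasp_force: 38.9
```

```bash
python3 - <<'E'
from h import *
m,im=save("wrist","pics/w4.png")
E
```

```text
(no output)
```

View pics/w4.png

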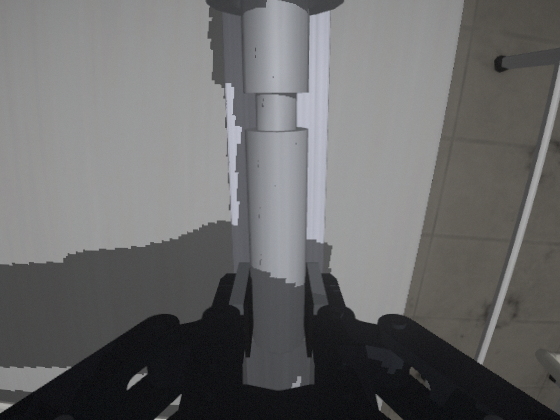

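play_rows(plan=[0,0,0,0,0,0,0.5,0,0,0,0,0,0,0.5,0,0,0,0.02,0,0,0.5,0,0,0,0.053,0,0,0.5,0,0,0,0.053,0,0,0.5,0,0,0,0.053,0,0,0,0,0,0,0.053,0,0,0,0,0,0,0.053,0,0,0,0,0,0,0.053,0,0,0,0,0,0,0.043,0,0,0,0,0,0,0.03,0,0,0,0,0,0,0.018,0,0,0,0,0,0,0.006,0,0,0,0,0,0,0,0,0,0,0,0,0,0,0,0,0])

```text
clock: 15.3
position: [0.6342, 0.0428, 0.0997]
ee_rot: [0.679, 0.734, -0.0, 0.0]
ft_force: [0.3, -1.7, -0.4]
grip_width: 0.244
grasp_force: 39.1
```

play_rows(plan=[0,0,0,0,0,0,0.5,0,0,0,0,0,0,0.5,0,0,0,0.03,0,0,0.5,0,0,0,0.075,0,0,0.5,0,0,0,0.075,0,0,0.5,0,0,0,0.075,0,0,0,0,0,0,0.075,0,0,0,0,0,0,0.075,0,0,0,0,0,0,0.075,0,0,0,0,0,0,0.065,0,0,0,0,0,0,0.052,0,0,0,0,0,0,0.038,0,0,0,0,0,0,0.025,0,0,0,0,0,0,0.012,0,0,0,0,0,0,0,0,0,0,0,0,0,0,0,0,0])

```text
clock: 17.3
position: [0.6342, 0.0413, 0.0997]
ee_rot: [0.679, 0.734, -0.001, 0.001]
ft_force: [0.3, -3.7, 1.2]
grip_width: 0.241
grasp_force: 39.2
```

```bash
python3 - <<'E'
from h import *
o=status.get_obs();print(o['clock'],np.round(o['joint_pos'],3),o['position'])
m,im=save("wrist","pics/w5.png");_,t=save("top","pics/t5.png")
t=cv2.resize(t[130:230,180:340],None,fx=3.5,fy=3.5)[:,:,::-1]
cv2.imwrite("pics/s5.png",np.hstack([cv2.resize(im[:,:,::-1],(380,285)),cv2.resize(t,(420,285))]))
E
```

```text
17.3 [-0.305  0.471  0.217  1.604 -0.109  1.079  0.018] [0.63421003 0.04130307 0.09968761]
```

View pics/s5.png

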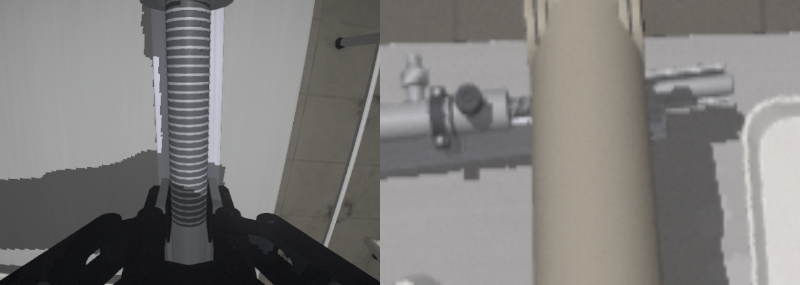

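play_rows(plan=[0,0,0,0,0,0,0.5,0,0,0,0,0,0,0.5,0,0,0,0.03,0,0,0.5,0,0,0,0.075,0,0,0.5,0,0,0,0.075,0,0,0.5,0,0,0,0.075,0,0,0,0,0,0,0.075,0,0,0,0,0,0,0.075,0,0,0,0,0,0,0.075,0,0,0,0,0,0,0.065,0,0,0,0,0,0,0.052,0,0,0,0,0,0,0.038,0,0,0,0,0,0,0.025,0,0,0,0,0,0,0.012,0,0,0,0,0,0,0,0,0,0,0,0,0,0,0,0,0,0])

```text
invalid input
```

```bash
python3 - <<'E'
from h import *
o=status.get_obs();print(o['clock'],np.round(o['joint_pos'],3),o['position'])
m,im=save("wrist","pics/w6.png");m,t=save("top","pics/t6.png")
print(proj(m,[(.6255+.083*s/1000,.146-.9965*s/1000,.103) for s in (250,330,340)]))
t=cv2.resize(t[130:230,220:380],None,fx=3.5,fy=3.5)[:,:,::-1]
cv2.imwrite("pics/s6.png",np.hstack([cv2.resize(im[:,:,::-1],(380,350)),cv2.resize(t,(420,350))]))
E
```

```text
17.4 [-0.306  0.471  0.216  1.604 -0.109  1.079  0.017] [0.6341726  0.04247666 0.09968569]
[[312.10979567 159.36028928]
 [338.61185148 156.55523381]
 [341.92857214 156.2034176 ]]
```

View pics/s6.png

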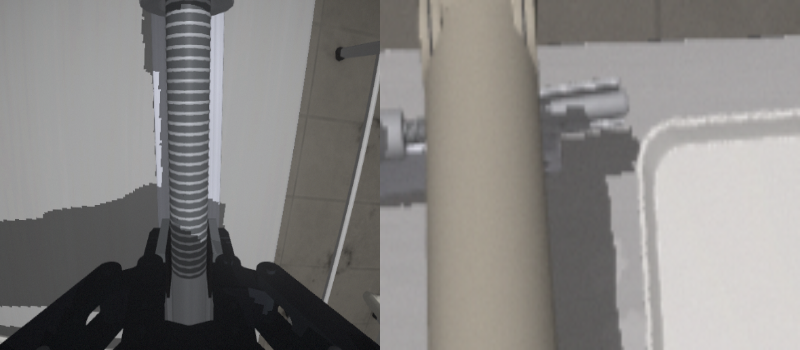

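play_rows(plan=[0,0,0,0,0,0,0.5,0,0,0,0,0,0,0.5,0,0,0,0.03,0,0,0.5,0,0,0,0.075,0,0,0.5,0,0,0,0.075,0,0,0.5,0,0,0,0.075,0,0,0,0,0,0,0.075,0,0,0,0,0,0,0.075,0,0,0,0,0,0,0.075,0,0,0,0,0,0,0.065,0,0,0,0,0,0,0.052,0,0,0,0,0,0,0.038,0,0,0,0,0,0,0.025,0,0,0,0,0,0,0.012,0,0,0,0,0,0,0,0,0,0,0,0,0,0,0,0,0])

```text
clock: 19.5
position: [0.6343, 0.0422, 0.0998]
ee_rot: [0.679, 0.734, -0.0, 0.0]
ft_force: [0.3, -1.2, -2.3]
grip_width: 0.246
grasp_force: 39.1
```

```bash
python3 - <<'E'
from h import *
m,t=save("top","pics/t7.png")
t0=cv2.imread("pics/top0.png")[:,:,::-1]
d=np.abs(t.astype(int)-t0).sum(2)
for v in (154,156,158): print(v,d[v,312:350].tolist())
for s in (320,330,340): print(s,proj(m,[(.6255+.083*s/1000,.146-.9965*s/1000,.103)]))
E
```

```text
154 [11, 7, 9, 10, 12, 8, 6, 4, 2, 24, 20, 35, 30, 32, 43, 28, 43, 33, 24, 27, 20, 19, 20, 23, 15, 23, 36, 50, 4, 10, 3, 2, 2, 8, 2, 3, 9, 4]
156 [9, 12, 7, 7, 8, 3, 6, 8, 6, 13, 18, 25, 17, 22, 25, 39, 31, 31, 33, 18, 18, 19, 13, 16, 18, 13, 6, 73, 8, 11, 8, 9, 2, 3, 4, 11, 9, 9]
158 [47, 34, 39, 28, 30, 24, 19, 25, 16, 11, 12, 6, 9, 7, 10, 9, 9, 12, 8, 16, 39, 26, 39, 34, 46, 46, 51, 92, 7, 1, 8, 4, 9, 2, 18, 2, 10, 6]
320 [[335.29611711 156.90677574]]
330 [[338.61185148 156.55523381]]
340 [[341.92857214 156.2034176 ]]
```

play_rows(plan=[0,0,0,0,0,0,0.7,0,0,0,0,0,0,0.7,0,0,0,0,0,-0.05,0.7,0,0,0,-0.04,0,-0.1,0.7,0,0,0,-0.1,0,-0.1,0.7,0,0,0,-0.164,0.0005,-0.1,0.7,0,0,0,-0.164,0.0005,-0.1,0.7,0,0,0,-0.164,0.0005,-0.05,0.7,0,0,0,-0.164,0.0005,-0.01,0.7,0,0,0,-0.164,0.0005,0,0.7,0,0,0,-0.164,0.0005,0,0.7,0,0,0,-0.164,0.0005,0,0,0,0,0,-0.164,0.0005,0,0,0,0,0,-0.164,0.0005,0,0,0,0,0,-0.164,0.0005,0,0,0,0,0,-0.164,0.0005,0,0])

```text
clock: 21.55
position: [0.6485, -0.1193, 0.1012]
ee_rot: [0.678, 0.735, 0.001, 0.001]
ft_force: [-0.9, 0.4, 6.0]
grip_width: 0.243
grasp_force: 38.8
```

Pull 45 mm, release, back, regrip near the centre of mass.

play_rows(plan=[0,0,0,-0.012,0,0,0,0,0,0,-0.024,0,0,0,0,0,0,-0.036,0,0,0,0,0,0,-0.045,0,0,0,0,0,0,-0.045,0,0,0,0,0,0,-0.045,0,0,0,0,0,0,-0.045,0,0,0.5,0,0,0,-0.045,0,0,0.5,0,0,0,-0.02,0,0,0.5,0,0,0,0,0,0,0.5,0,0,0,0,0,0,0.5,0,0,0,0,0,0,0,0,0,0,0,0,0,0,0,0,0,0,0,0,0,0,0,0,0,0,0,0], squeeze=80)

```text
clock: 23.42
position: [0.6477, -0.1202, 0.1]
ee_rot: [0.678, 0.735, -0.0, 0.0]
ft_force: [-0.9, -2.6, 2.7]
grip_width: 0.23
grasp_force: 78.1
```

```bash
python3 - <<'E'
from h import *
m,t=save("top","pics/t8.png")
t0=cv2.imread("pics/top0.png")[:,:,::-1]
d=np.abs(t.astype(int)-t0).sum(2)
for v in (152,154,156): print(v,d[v,330:370].tolist())
for s in (360,370,380): print(s,proj(m,[(.6255+.083*s/1000,.146-.9965*s/1000,.103)]))
# tray edges in tray region from top0
g=cv2.cvtColor(cv2.imread("pics/top0.png"),cv2.COLOR_BGR2GRAY)
_,b=cv2.threshold(g,190,255,0);c=max(cv2.findContours(b[150:270,310:460],0,2)[0],key=cv2.contourArea)+[310,150]
r=cv2.minAreaRect(c);print(r);print([ray(m,p,.019).round(4) for p in cv2.boxPoints(r)])
E
```

```text
152 [61, 62, 63, 78, 73, 93, 91, 113, 114, 122, 145, 160, 180, 210, 219, 48, 37, 31, 26, 30, 30, 28, 10, 59, 10, 4, 2, 9, 7, 8, 2, 3, 5, 3, 2, 6, 2, 13, 6, 6]
154 [51, 53, 70, 74, 75, 79, 93, 107, 113, 136, 139, 160, 190, 216, 138, 21, 20, 16, 21, 11, 11, 8, 17, 12, 40, 7, 8, 2, 2, 6, 4, 2, 4, 5, 7, 2, 4, 1, 10, 7]
156 [63, 67, 76, 73, 95, 100, 99, 108, 123, 144, 152, 178, 192, 227, 88, 14, 16, 15, 25, 37, 35, 42, 47, 54, 117, 5, 5, 2, 3, 6, 7, 13, 4, 11, 4, 7, 3, 11, 2, 2]
360 [[348.56515324 155.49894333]]
370 [[351.88510414 155.14627575]]
380 [[355.20622224 154.79331485]]
((381.95489501953125, 206.7152099609375), (89.59927368164062, 124.6334228515625), 86.71076202392578)
[array([ 0.649 , -0.1245,  0.019 ]), array([ 0.6619, -0.5174,  0.019 ]), array([ 0.3797, -0.5084,  0.019 ]), array([ 0.365 , -0.1298,  0.019 ])]
```

play_rows(plan=[0,0,0,0,0,0,0.4,0,0,0,0,0,0,0.4,0,0,0,0,0,-0.009,0.4,0,0,0,0,0,-0.009,0.4,0,0,0,0,0,-0.009,0,0,0,0,0,0,-0.009,0,0,0,0,0,0,-0.009,0,0,0,0,0,0,-0.009,0,0,0,0,0,0,-0.015,0,0,0,0,0,0,-0.022,0,0,0,0,0,0,-0.03,0,0,0,0,0,0,-0.03,0], squeeze=100)

```text
clock: 24.98
position: [0.6483, -0.1193, 0.1307]
ee_rot: [0.678, 0.735, 0.0, 0.001]
ft_force: [-0.2, -0.0, -3.9]
grip_width: 0.213
grasp_force: 98.1
```

```bash
python3 - <<'E'
from h import *
o=status.get_obs();R=Ro.from_quat(o['ee_rot']).as_matrix();print(o['clock'],np.round(o['joint_pos'],3),o['position'],np.round(o['ft_force'],2),np.round(o['torque'],2),R.round(3).tolist())
_,s=save("side","pics/s9.png");_,w=save("wrist","pics/w9.png")
cv2.imwrite("pics/v9.png",np.hstack([cv2.resize(w[:,:,::-1],(400,300)),cv2.resize(s[130:280,170:370][:,:,::-1],(400,300))]))
E
```

```text
24.975 [-0.096  0.492  0.282  1.513 -0.144  1.156  0.293] [ 0.64827936 -0.11928464  0.13071373] [-0.2  -0.   -3.92] [-0.12 -0.06  0.01] [[-0.08, 0.997, 0.001], [0.997, 0.08, -0.0], [-0.0, 0.001, -1.0]]
```

View pics/v9.png

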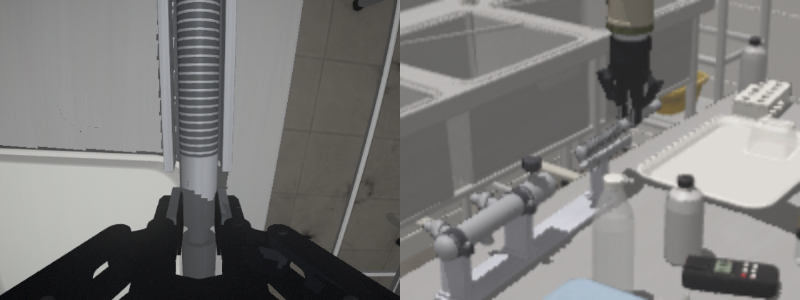

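play_rows(plan=[0,0,0,0,0,-0.02,0,0,0,0,0,0,-0.045,0,0,0,0.5,-0.02,-0.006,-0.055,0,0,0,1,-0.045,-0.014,-0.055,0,0,0,1.5,-0.075,-0.022,-0.055,0,0,0,2,-0.105,-0.031,-0.055,0,0,0,2.5,-0.135,-0.04,-0.055,0,0,0,2.5,-0.165,-0.049,-0.055,0,0,0,2.5,-0.19,-0.057,-0.055,0,0,0,2.5,-0.21,-0.063,-0.055,0,0,0,2.5,-0.22,-0.066,-0.055,0,0,0,2.5,-0.225,-0.0665,-0.055,0,0,0,2.5,-0.225,-0.0665,-0.055,0])

```text
clock: 26.7
position: [0.6, -0.3483, 0.1846]
ee_rot: [0.694, 0.72, 0.0, -0.0]
ft_force: [1.0, 0.1, -3.6]
grip_width: 0.21
grasp_force: 98.2
```

```bash
python3 - <<'E'
from h import *
o=status.get_obs();print(o['clock'],np.round(o['joint_pos'],3),np.round(o['torque'],2))
m,w=save("wrist","pics/w10.png")
# box/tray footprint: tilt check and edges along image rows
g=cv2.cvtColor(w,cv2.COLOR_RGB2GRAY)
R=Ro.from_quat(o['ee_rot']).as_matrix()
for r in (60,120,180,240): print(r,[int(x) for x in np.where(np.abs(np.diff(g[r].astype(int)))>18)[0]])
for h in (.05,.1,.15): print(h,proj(m,[o['position']+R@[h,sg*.011,.0077] for sg in(-1,1)]).round(0).tolist())
E
```

```text
26.7 [ 0.21   0.534  0.367  1.351 -0.191  1.292  0.621] [-0.13 -0.04  0.06]
60 [0, 1, 2, 4, 247, 248, 306, 325, 347, 351, 355, 442, 544, 551, 552]
120 [6, 7, 9, 11, 13, 248, 249, 305, 306, 344, 352, 434, 533, 540, 541]
180 [17, 18, 20, 22, 249, 250, 304, 305, 341, 342, 345, 425, 520, 521, 527, 528]
240 [30, 34, 36, 250, 251, 304, 338, 416, 506, 507, 513, 514]
0.05 [[251.0, 172.0], [307.0, 172.0]]
0.1 [[248.0, 33.0], [310.0, 33.0]]
0.15 [[246.0, -121.0], [312.0, -121.0]]
```

```bash
python3 - <<'E'
from h import *
m=viewer.camera_model("wrist");w=cv2.imread("pics/w10.png")
for r,cs in ((60,(2,347,442,544,551)),(240,(34,338,416,506,513))):
    for c in cs: print(r,c,w[r,max(c-3,0)],w[r,c+3],ray(m,(c,r),.019).round(4),ray(m,(c,r),.002).round(4))
E
```

```text
60 2 [154 156 157] [140 142 142] [ 0.3691 -0.2414  0.019 ] [ 0.3559 -0.2396  0.002 ]
60 347 [124 126 127] [179 182 181] [ 0.6489 -0.2374  0.019 ] [ 0.6519 -0.2355  0.002 ]
60 442 [124 125 126] [74 78 82] [ 0.7243 -0.2327  0.019 ] [ 0.7317 -0.2305  0.002 ]
60 544 [56 57 57] [121 122 122] [ 0.8115 -0.2251  0.019 ] [ 0.8238 -0.2224  0.002 ]
60 551 [126 125 126] [63 66 68] [ 0.8178 -0.2245  0.019 ] [ 0.8306 -0.2217  0.002 ]
240 34 [151 155 155] [141 142 142] [ 0.3746 -0.3989  0.019 ] [ 0.3618 -0.4063  0.002 ]
240 338 [126 129 128] [180 182 182] [ 0.6544 -0.387   0.019 ] [ 0.6577 -0.3936  0.002 ]
240 416 [129 129 130] [68 71 74] [ 0.725  -0.3845  0.019 ] [ 0.7324 -0.391   0.002 ]
240 506 [71 75 79] [123 123 123] [ 0.8109 -0.3818  0.019 ] [ 0.8233 -0.3882  0.002 ]
240 513 [125 124 126] [68 73 75] [ 0.818  -0.3816  0.019 ] [ 0.8307 -0.3879  0.002 ]
```

play_rows(plan=[0,0,0,0,0,0.02,0,0,0,0,0,0,0.045,0,0,0,0,0,0,0.07,0,0,0,0,0,0,0.095,0,0,0,0,0,0,0.12,0,0,0,0,0,0,0.14,0,0,0,0,0,0,0.15,0,0,0,0,0,0,0.157,0,0,0,0,0,0,0.157,0,0,0,0,0,0,0.157,0])

```text
clock: 28.0
position: [0.6001, -0.3491, 0.0286]
ee_rot: [0.694, 0.72, 0.0, 0.001]
ft_force: [0.1, 0.6, -3.0]
grip_width: 0.217
grasp_force: 98.3
```

play_rows(plan=[0,0,0,0,0,0.002,0,0,0,0,0,0,0.004,0,0,0,0,0,0,0.005,0,0,0,0,0,0,0.005,0])

```text
clock: 28.5
position: [0.5995, -0.3488, 0.0226]
ee_rot: [0.694, 0.72, 0.0, -0.0]
ft_force: [-1.0, -0.4, -3.8]
grip_width: 0.213
grasp_force: 98.3
```

play_rows(plan=[0,0,0,0,0,0.001,0,0,0,0,0,0,0.002,0,0,0,0,0,0,0.002,0])

```text
clock: 28.88
position: [0.5996, -0.3489, 0.0208]
ee_rot: [0.694, 0.72, 0.0, 0.0]
ft_force: [0.1, -0.0, -3.0]
grip_width: 0.214
grasp_force: 98.4
```

play_rows(plan=[0,0,0,0,0,0.001,0,0,0,0,0,0,0.002,0,0,0,0,0,0,0.002,0])

```text
clock: 29.25
position: [0.5997, -0.3488, 0.0206]
ee_rot: [0.694, 0.72, 0.0, 0.0]
ft_force: [-6.7, 3.5, 13.1]
grip_width: 0.213
grasp_force: 100.0
```

play_rows(plan=[0,0,0,0,0,-0.001,0.4,0,0,0,0,0,-0.001,0.4,0,0,0,0,0,-0.001,0.4,0,0,0,0,0,-0.02,0.4,0,0,0,0,0,-0.06,0.4,0,0,0,0,0,-0.12,0.4,0,0,0,0,0,-0.15,0.4,0,0,0,0,0,-0.15,0.4])

```text
clock: 30.25
position: [0.6009, -0.3499, 0.1736]
ee_rot: [0.694, 0.72, 0.001, 0.003]
ft_force: [0.6, 0.0, -0.7]
grip_width: 0.402
grasp_force: 0.0
```

```bash
python3 - <<'E'
from h import *
o=status.get_obs();print(o['clock'],np.round(o['ft_force'],2))
m,w=save("wrist","pics/w11.png")
g=cv2.cvtColor(w,cv2.COLOR_RGB2GRAY)
for r in (60,120,180,240):
    e=[int(x) for x in np.where(np.abs(np.diff(g[r].astype(int)))>18)[0]];e=[x for x in e if 180<x<420]
    print(r,[(x,ray(m,(x,r),.013)[:2].round(4).tolist()) for x in e])
E
```

```text
30.25 [ 0.64  0.01 -0.73]
60 [(260, [0.5836, -0.2435]), (261, [0.5844, -0.2435]), (287, [0.6041, -0.2427]), (288, [0.6049, -0.2427]), (289, [0.6057, -0.2427]), (347, [0.6499, -0.2407]), (351, [0.653, -0.2405]), (355, [0.656, -0.2404])]
120 [(261, [0.5855, -0.2883]), (287, [0.6061, -0.2876]), (288, [0.6069, -0.2875]), (289, [0.6077, -0.2875]), (344, [0.6513, -0.2857]), (348, [0.6545, -0.2856]), (352, [0.6577, -0.2854])]
180 [(261, [0.5867, -0.3368]), (262, [0.5875, -0.3367]), (288, [0.609, -0.336]), (341, [0.653, -0.3343]), (342, [0.6539, -0.3343])]
240 [(262, [0.5888, -0.3901]), (263, [0.5896, -0.39]), (287, [0.6106, -0.3893]), (288, [0.6114, -0.3893]), (337, [0.6543, -0.3878]), (338, [0.6552, -0.3878]), (417, [0.7258, -0.3856]), (418, [0.7267, -0.3856])]
```

```bash
python3 -c "
from workcell import manip;print(manip.hand_in())"
```

```text
the job is handed in; nothing more can be done
None
```

The job is handed in, but no verdict came back: the lock screw is turned out past its stop, the candle is drawn clear, and my last wrist picture puts it flat and released in the tray, about 40 mm from the box; I never re-measured the box, flask or bottle, but nothing came near them.

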